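# Lock the stop collar of the label spindle on its shaft flat

### The job

The stop collar at the free end of the label-roll spindle is loose. Turn the collar on its shaft until its black thumbscrew faces the shaft's flat squarely (where the screw goes in deepest), then screw the thumbscrew in (clockwise) until it is tight on the flat, and let go. Leave the loose tape roll, clip and spanner where they are.

Things in the scene. Friction and masses are not known exactly. Their poses are not given: they have to be found in the camera images.
- spindle_stand: Grey stand fixed to the table: base plate 178 x 80 x 8 mm (x = -30 to 148 mm), one upright (44 mm wide, 128 mm high) carrying a level steel shaft. Origin on the table straight under the collar's middle; x: along the shaft from its free end to the upright (x = 120 mm), y: left, z: up. A white label roll 69 mm in diameter is fixed on the shaft from x = 48 to 104 mm.
- shaft_end (a point): Centre of the shaft's free end, 100 mm above the table, 32 mm before the collar's middle; axes as the stand's. The shaft is 36 mm in diameter, never turns, and is D-shaped over its whole length: one flat 12.5 mm from the axis, 26 mm wide. The flat faces between 0.35 rad left and 0.6 rad right of straight up; this varies and is not reported: look, or feel with the screw.
- collar_centre (a point): Middle of the steel collar on the shaft, on the shaft's axis: 56 mm outside diameter, 18 mm wide. x: along the shaft to the upright; z: the way the thumbscrew points. The collar turns on the shaft against a drag of 0.3 N m, stays where it is left and does not slide along. At the start the thumbscrew leans 0.9 to 1.15 rad from upright to the right (-y of the stand).
- thumbscrew_grip (a point): Middle of the round black ribbed knob (27 mm diameter, 21 mm high) on the thumbscrew's axis, which crosses the shaft's axis at a right angle. z: along the screw, away from the shaft. 58 mm from the shaft's axis at joint 0, 2.5 mm nearer per rad of tightening. The knob is a torque-limiting one: it slips over on its stem at 0.08 N m, so it can be turned on freely once tight.
- thumbscrew (a joint): Turn of the screw, rad; grows clockwise seen from outside (tightening), 2.5 mm inwards per rad; 0 to 0.25 at the start. Needs 0.02 N m until its ball tip meets the shaft; then the knob slips over. Tightened and let go it rests near 0.7 on the round, 2.9 square on the flat, (23.3 - 16/cos e)/2.5 if off square by e < 0.65 rad. The tip does not pull itself square; turning towards the flat frees it.
- tape_roll_blue: Loose blue tape roll lying flat, 69 mm across, 19 mm high; origin under its centre. Not to be disturbed.
- clip_1: Loose black bulldog clip, 66 x 32 x 20 mm; origin under its centre. Not to be disturbed.
- spanner: Loose open-ended spanner, 178 mm long; origin under its centre. Not to be disturbed.

How it is judged:
By the outcome, as a careful person would: the job done as asked, in the order asked, and still so for the second after the job is handed in, with the robot touching nothing.
It also fails if it takes over 72 s, if anything falls off the work surface, if the arm or the gripper's body presses on something with over 40 N, if the wrist force passes 120 N, or if a joint passes its speed limit or range.

### The arm

A 6-joint arm with a two-finger parallel gripper is mounted at the origin on the work surface; the furniture and walls round the work are solid. World frame = base frame: x ahead of the robot, y to its left, z up, the work surface at z = 0. Lengths are in m, angles in rad, forces in N, time in s.
With the tool pointing down it reaches from about 0.25 to 0.775 m from the base axis. Payload 4 kg.
Tool frame: the origin (TCP) lies between the finger pads; the fingertips stand 14 mm ahead of it and the grasp point (between the pads) lies 5 mm behind it (tip_reach is the distance from the TCP to the fingertips, in m); z points along the fingers, y is the line along which they close (so a half turn about z gives the same grasp; the last joint's range is limited). The gripper opens to 94 mm and grips with 3 to 60 N. Pads are 16 mm wide; open, the fingers measure 119 mm over their backs; the gripper's body (75 mm by 177 mm) begins 78 mm behind the grasp point.
Start: joints at [1.239, 0.087, 1.371, -0, 1.684, -0.103], TCP at [0.125, 0.536, 0.22] pointing down, gripper open.
Joint ranges: [-3.1, 3.1], [-0.76, 2.03], [0.27, 2.55], [-1.08, 4.22], [0.17, 2.65], [-2.57, 2.57]. Speed limits (rad/s): [2.79, 2.79, 3.14, 3.14, 3.14, 3.14].

### API

Orientations are given as [roll, pitch, yaw] about the fixed x, y, z axes, in that order (R = Rz(yaw) Ry(pitch) Rx(roll)).
In Python, from bench import * gives the robot as it stands. The module is installed in compiled form; this text tells all that it offers.
- The arm moves only by the tool servo_tool, never from a script. Its argument "targets" is a list of rows, each a list of 4 numbers: the shift along the tool's x, y, z in cm, then the turn about the tool's z in degrees. A call has 1 to 8 rows; each row is the pose to reach, as a shift and turn from the pose commanded when the call began, along the tool's axes at that moment; what a row does not reach only later rows make up. A row lasts 1/8 s, in which the tool goes at most 62.5 mm and 10.7 degrees, less where a joint would pass 70% of its speed; a pose out of reach is approached as far as the arm can. A call with a gripper value outside its range is refused whole. "claw" is the closure in counts, from 0 (fully open) to 255 (shut), set as the call begins (left out, the last holds). The fingers move at their own pace and stop on an object; the grip force is fixed at half the most. Time passes only in rows, so rows that repeat a pose let the fingers close. It gives the time, the measured TCP pose, the force, the opening and the grip force at its end, in the units of the state.
- get_obs(): the state, without advancing time (a new reading comes with each control period).
- snapshot(name): name is "side" or "top" or "wrist"; returns the picture (420x560x3 uint8, blue, green, red); there is no depth.
- camera_model(name): a dict with "camera_matrix" (3x3 intrinsics, pixels), "k1" (the pictures are not rectified: a ray, as slopes to the right and down, at radius r is drawn at 1 + k1 r^2 times it, then the intrinsics apply), "camera_from_world" (4x4, takes a point from world to camera coordinates). Camera axes: x right, y up, looking along -z (the intrinsics and any distortion apply to the point x, -y, -z); pixel columns grow to the right and rows downward; lengths in m; the calibration is good to about 2 mm. A picture is of the moment at which its call begins: read the wrist's pose just before it. camera_model takes no time and is no camera call; for the wrist camera it gives the pose at the moment of the call.
- close_job(): hands the job in; it is judged then, once.
The state is a dict: "time": time; "joint_positions": joint angles; "qvel": joint speeds; "joint_torque": joint torques, N m; "tool_pos": TCP position; "ee_rot": TCP orientation; "wrist_force": force on the tool from outside, world axes, zero at the start; "wrist_torque": the same for the moment, N m; "width": finger opening in m; "finger_force": force on a finger pad.
Only numpy, scipy, OpenCV 4.12 (cv2) and the standard library are available. Lean on these libraries where they do the work, as an engineer would, in place of code of your own. Each camera call takes 0.05 s, during which the arm holds its last target. There are 200 camera calls.

## Working session

There is one attempt and no reset: what is moved stays moved. The work goes in short steps, Python scripts to look and compute and a tool call to move; the robot and the scene stay as the last step left them, time stands still between calls to the robot, and variables do not carry over. Pictures are saved under pics/ and viewed, at most 10 in all, crops included, and the job is handed in when it is done.

Besides the shell and the picture viewer there is one more tool, called after "Emit:" as name([rows], argument=value, ...), one row to a line, values as JSON. servo_tool: Moves the arm, as the interface text tells. Its arguments: {"type":"object","properties":{"targets":{"type":"array"},"claw":{"type":"number"}},"required":["targets"]}

```bash
mkdir -p pics
python3 - <<'E'
from bench import *
import cv2,numpy as np
o=get_obs();print({k:np.round(v,3) for k,v in o.items()})
a=snapshot("side");b=snapshot("top")
cv2.imwrite("pics/side0.png",a);cv2.imwrite("pics/top0.png",b)
for n in("side","top","wrist"):
    m=camera_model(n);print(n,np.round(m["camera_matrix"],1).tolist(),m["k1"],np.round(m["camera_from_world"],3).tolist())
E
```

```text
{'time': np.float64(0.0), 'joint_positions': array([ 1.239,  0.088,  1.372, -0.   ,  1.684, -0.103]), 'qvel': array([ 0.001, -0.001,  0.   , -0.   ,  0.001, -0.001]), 'joint_torque': array([-0.0000e+00, -3.4019e+01, -3.0243e+01,  7.2000e-02,  3.3000e-02,
       -0.0000e+00]), 'tool_pos': array([0.125, 0.535, 0.218]), 'ee_rot': array([-3.139, -0.   ,  2.913]), 'wrist_force': array([ 0.097, -0.129, -0.178]), 'wrist_torque': array([-0.008, -0.026, -0.028]), 'finger_force': np.float64(0.0), 'width': np.float64(0.094)}
side [[526.5, 0.0, 278.1], [0.0, 526.5, 208.7], [0.0, 0.0, 1.0]] 0.010950580811664617 [[-0.693, 0.721, 0.02, 0.271], [-0.539, -0.536, 0.65, 0.211], [0.479, 0.44, 0.76, -1.357], [0.0, 0.0, 0.0, 1.0]]
top [[425.4, 0.0, 283.5], [0.0, 425.4, 205.9], [0.0, 0.0, 1.0]] -0.09243602452365271 [[-0.022, -1.0, -0.018, 0.088], [0.992, -0.025, 0.124, -0.453], [-0.125, -0.015, 0.992, -0.904], [0.0, 0.0, 0.0, 1.0]]
wrist [[337.7, 0.0, 281.4], [0.0, 337.7, 209.5], [0.0, 0.0, 1.0]] -0.004271494988335312 [[0.228, 0.974, -0.001, -0.549], [-0.939, 0.219, -0.267, 0.026], [-0.26, 0.062, 0.964, -0.391], [0.0, 0.0, 0.0, 1.0]]
```

View pics/side0.png

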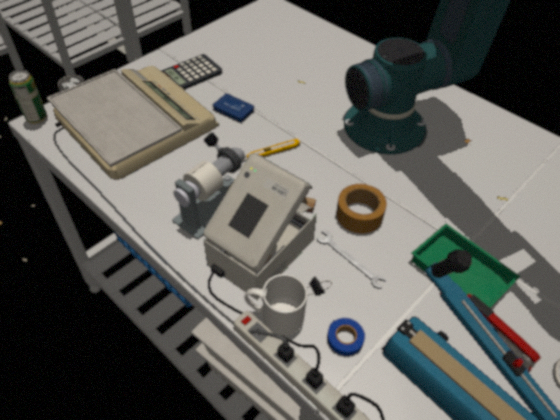

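View pics/top0.png

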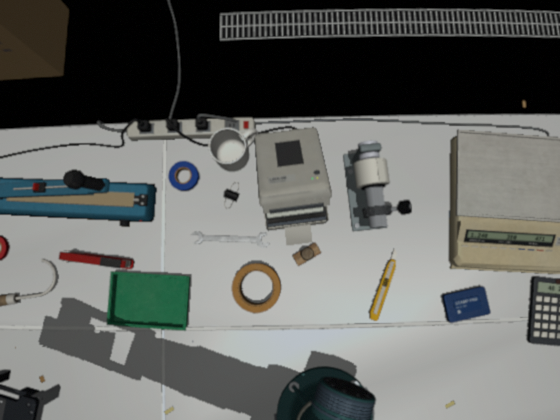

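The side view shows the spindle near (205,180), with its knob up near (230,158). In the top view the collar is at (375,210), the knob at (404,207), the free end near (377,226) and the upright near (369,150). I'll enlarge the top view and cast rays.

```bash
cat > h.py <<'E'
from bench import *
import cv2,numpy as np
def ray(n,uv,m=None):
    m=m or camera_model(n);K=np.array(m["camera_matrix"]);T=np.array(m["camera_from_world"]);k=m["k1"]
    d=np.array([(uv[0]-K[0,2])/K[0,0],(uv[1]-K[1,2])/K[1,1]]);s=d.copy()
    for _ in range(20): s=d/(1+k*(s@s))
    R=T[:3,:3];return -R.T@T[:3,3],R.T@np.array([s[0],-s[1],-1])
def plane(n,uv,z,m=None):
    c,d=ray(n,uv,m);return c+d*(z-c[2])/d[2]
def proj(n,P,m=None):
    m=m or camera_model(n);K=np.array(m["camera_matrix"]);T=np.array(m["camera_from_world"])
    p=T[:3,:3]@np.array(P)+T[:3,3];s=np.array([p[0],-p[1]])/-p[2];s=s*(1+m["k1"]*(s@s))
    return K[:2,:2]@s+K[:2,2]
E
python3 - <<'E'
from h import *
for uv,z in[((377,226),.1),((369,150),.1),((376,210),.1),((404,207),.13),((375,192),.1)]: print(uv,np.round(plane("top",uv,z),3))
b=cv2.imread("pics/top0.png")[130:250,330:430];a=cv2.imread("pics/side0.png")[130:250,160:260]
cv2.imwrite("pics/z0.png",cv2.resize(np.hstack([b,a]),None,fx=4,fy=4,interpolation=cv2.INTER_CUBIC))
E
```

```text
(377, 226) [ 0.4   -0.111  0.1  ]
(369, 150) [ 0.558 -0.103  0.1  ]
(376, 210) [ 0.433 -0.111  0.1  ]
(404, 207) [ 0.434 -0.16   0.13 ]
(375, 192) [ 0.47  -0.111  0.1  ]
```

View pics/z0.png

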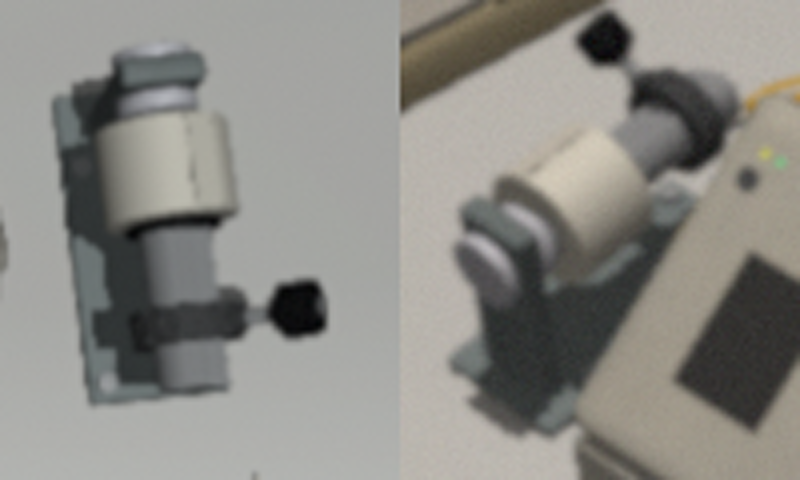

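The enlarged views show the collar with its knob leaning right (zoom ≈(300,307)) and the shaft end at (195,388). The flat isn't clear at this scale. Next I'll work out the wrist camera offset and the stand's yaw for a close look.

Run:
```python
from h import *
from scipy.spatial.transform import Rotation as Ro
o=get_obs();R=Ro.from_euler('xyz',o['ee_rot']).as_matrix()
c,d=ray("wrist",(281.4,209.5));print("cam in tool",R.T@(c-o['tool_pos']),"dir",R.T@d, "right",R.T@(np.array(camera_model("wrist")["camera_from_world"])[0,:3]))
a=plane("top",(344.25,155),.008);b=plane("top",(353.25,230.75),.008);print(a,b,np.arctan2(*(a-b)[[1,0]]))
for uv in[(395,230.5)]:print(plane("top",uv,.1))
```

```text
cam in tool [ 7.92098147e-02 -2.84910648e-05 -1.64242191e-01] dir [-2.67208730e-01  3.66977240e-04  9.63638625e-01] right [-7.61702457e-04  9.99999614e-01 -4.38869767e-04]
[ 0.57092935 -0.06355569  0.008     ] [ 0.39785677 -0.07654983  0.008     ] 0.07493854063008878
[ 0.39038855 -0.14745536  0.1       ]
```

Emit:
servo_tool([
  [-36.2,-58.6,0,-17],
  [-36.2,-58.6,0,-17],
  [-36.2,-58.6,0,-17],
  [-36.2,-58.6,0,-17],
  [-36.2,-58.6,0,-17],
  [-36.2,-58.6,0,-17],
  [-36.2,-58.6,0,-17],
  [-36.2,-58.6,0,-17],
])

```text
time: 1.1
tool_pos: [0.2841, 0.06, 0.2193]
ee_rot: [3.141, 0.001, -3.073]
wrist_force: [0.8, 0.1, -0.5]
width: 0.0939
finger_force: 0.0
```

Emit:
servo_tool([
  [-4.6,-18,0,0],
  [-4.6,-18,3,0],
  [-4.6,-18,12.5,0],
  [-4.6,-18,12.5,0],
  [-4.6,-18,12.5,0],
  [-4.6,-18,12.5,0],
  [-4.6,-18,12.5,0],
])

```text
time: 1.98
tool_pos: [0.3437, -0.1146, 0.0968]
ee_rot: [-3.14, 0.004, -3.072]
wrist_force: [0.4, 0.4, 1.3]
width: 0.0938
finger_force: 0.0
```

Run:
```python
from h import *
o=get_obs();m=camera_model("wrist");w=snapshot("wrist");cv2.imwrite("pics/w1.png",w)
np.save("m1.npy",m,allow_pickle=True);print(o['tool_pos'],o['ee_rot'])
p=proj("wrist",(.40,-.1145,.1),m);print(p)
u,v=map(int,p);x0=max(0,u-100);y0=max(0,v-75);print(x0,y0)
c=w[y0:y0+150,x0:x0+200];cv2.imwrite("pics/w1z.png",cv2.resize(c,None,fx=4,fy=4,interpolation=cv2.INTER_CUBIC))
```

```text
[ 0.34369623 -0.1145523   0.09682211] [-3.1395356   0.00406537 -3.0722181 ]
[273.90305637 363.17567526]
173 288
```

View pics/w1z.png

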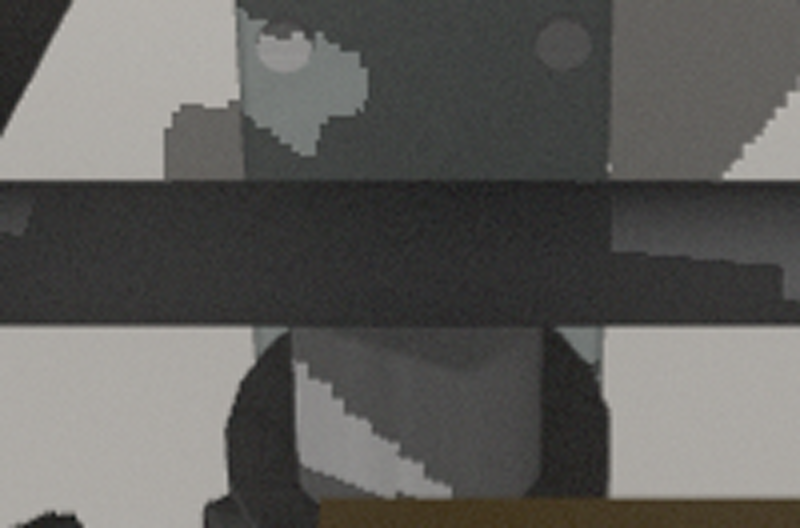

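The wrist view is upside down (far is down), and a gripper bar at rows 333–368 hides most of the shaft's end face. The face's top rim shows at about row 380. I'll back off about 2.3 cm so the whole face shows in the lower window.

Emit:
servo_tool([
  [2.3,0,0,0],
  [2.3,0,0,0],
  [2.3,0,0,0],
])

```text
time: 2.4
tool_pos: [0.3204, -0.1162, 0.0955]
ee_rot: [-3.14, 0.003, -3.073]
wrist_force: [0.2, 0.5, -0.4]
width: 0.0935
finger_force: 0.0
```

Run:
```python
from h import *
o=get_obs();m=camera_model("wrist");w=snapshot("wrist");cv2.imwrite("pics/w2.png",w)
np.save("m2.npy",m,allow_pickle=True);print(o['tool_pos'],o['ee_rot'])
print(proj("wrist",(.40,-.1145,.1),m),w[:].shape)
c=w[360:420,230:330];c=cv2.convertScaleAbs(c,alpha=2)
cv2.imwrite("pics/w2z.png",cv2.resize(c,None,fx=8,fy=8,interpolation=cv2.INTER_CUBIC))
```

```text
[ 0.3203601  -0.11621691  0.09552092] [-3.14034624e+00  2.64801383e-03 -3.07306608e+00]
[274.31089215 398.54046564] (420, 560, 3)
```

View pics/w2z.png

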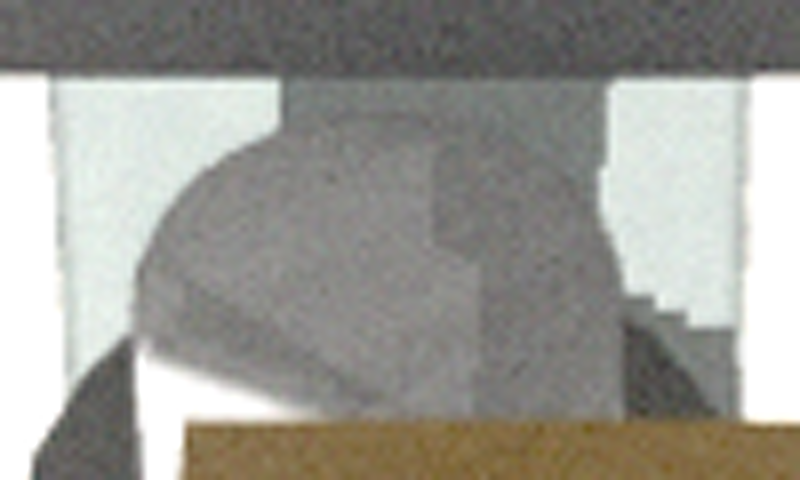

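The end face shows its flat as a straight edge from about (248,403) to (270,411.5), and its other corner appeared in the first shot near (287,380.5). The flat therefore faces right of up. I'll compute the angle on the end plane.

Run:
```python
from h import *
m1=np.load("m1.npy",allow_pickle=True).item();m2=np.load("m2.npy",allow_pickle=True).item()
ux=np.array([np.cos(.07),np.sin(.07),0]);uy=np.array([-ux[1],ux[0],0])
def onp(m,uv,x0):
    c,d=ray("wrist",uv,m);E=np.array([x0,-.1145,.1]);t=((E-c)@ux)/(d@ux);p=c+d*t-E;return np.array([p@uy,p[2]])*1e3
for x0 in(.396,.400,.404):
    A=onp(m2,(248.1,403.1),x0);A2=onp(m2,(270,411.5),x0);B=onp(m1,(286.75,380.5),x0)
    L=onp(m2,(230+133/8,360+300/8),x0);Rr=onp(m2,(230+622/8,360+300/8),x0);bt=onp(m2,(230+380/8,360+115/8),x0)
    print(x0,A,A2,B,"ang A-A2",np.arctan2(*(A2-A)[::-1]),"A-B",np.arctan2(*(B-A)[::-1]),np.linalg.norm(B-A),"L,R,bottom",L,Rr,bt)
```

```text
0.396 [-14.76415623   7.1413611 ] [-2.32786182 12.72170034] [ 6.76467164 17.32484347] ang A-A2 0.4217839617235635 A-B 0.44182841466499023 23.815829659547735 L,R,bottom [-15.9768508    3.24562744] [18.88874808  3.30008985] [  1.43138051 -14.58374652]
0.4 [-14.97446463   3.22145528] [-2.21834833  8.94530308] [ 7.11626726 12.98827556] ang A-A2 0.4217839617235674 A-B 0.41628412052697 24.153492790731367 L,R,bottom [-16.21834585  -0.77446424] [19.54388522 -0.71860123] [  1.63756975 -19.06235295]
0.404 [-15.18477304  -0.69845054] [-2.10883484  5.16890581] [7.46786288 8.65170765] ang A-A2 0.4217839617235651 A-B 0.3914598709193758 24.506476133334186 L,R,bottom [-16.4598409   -4.79455593] [20.19902237 -4.73729232] [  1.84375898 -23.54095937]
```

Emit:
servo_tool([
  [0,0,-5,0],
  [0,0,-10.5,10],
  [-4,-2,-10.5,20],
  [-8,-4,-10.5,30],
  [-11.1,-5.1,-10.5,40],
  [-11.1,-5.1,-10.5,50],
  [-11.1,-5.1,-10.5,60],
  [-11.1,-5.1,-10.5,70],
], claw=130)

```text
time: 3.45
tool_pos: [0.4344, -0.1595, 0.1993]
ee_rot: [3.142, -0.0, 1.983]
wrist_force: [-0.5, -0.4, 0.3]
width: 0.046
finger_force: 0.0
```

Emit:
servo_tool([
  [0,0,0,10],
  [0,0,0,20],
  [0,0,0,20],
  [0,0,0,20],
])

```text
time: 3.95
tool_pos: [0.4339, -0.1595, 0.1994]
ee_rot: [-3.142, -0.0, 1.641]
wrist_force: [0.1, -0.2, -1.1]
width: 0.046
finger_force: 0.0
```

Run:
```python
from h import *
o=get_obs();m=camera_model("wrist");w=snapshot("wrist");cv2.imwrite("pics/w3.png",w)
np.save("m3.npy",m,allow_pickle=True);print(o['tool_pos'],o['ee_rot'],o['width'],o['joint_positions'])
print(proj("wrist",(.4345,-.160,.13),m),proj("wrist",(.399,-.113,.1),m),proj("wrist",(.431,-.111,.1),m))
```

```text
[ 0.43385616 -0.1595151   0.19939928] [-3.14155912e+00 -1.75033356e-04  1.64143549e+00] 0.04598805133856851 [-4.75176584e-01 -1.05132851e-01  1.60116554e+00  1.32566650e-04
  1.64567949e+00 -5.45805843e-01]
[284.12902351 228.03620781] [242.54743004 155.28854514] [283.86995768 155.59540598]
```

View pics/w3.png

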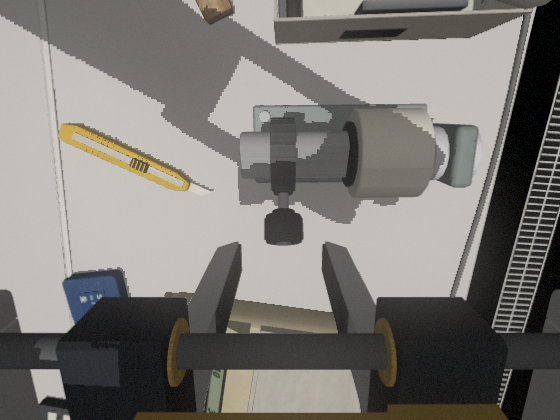

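The knob is at (284,227) and the collar at (284,155), both where I predicted. Next: descend, grip, and turn the collar by moving along an arc.

Emit:
servo_tool([
  [0,0.05,4,0],
  [0,0.05,7.4,0],
  [0,0.05,7.4,0],
  [0,0.05,7.4,0],
])

```text
time: 4.5
tool_pos: [0.4348, -0.1599, 0.1268]
ee_rot: [3.14, 0.001, 1.639]
wrist_force: [0.2, -0.6, 0.5]
width: 0.0456
finger_force: 0.0
```

Emit:
servo_tool([
  [0,0,0,0],
  [0,0,0,0],
  [0,0,0,0],
  [0,0,0,0],
], claw=255)

```text
time: 5.0
tool_pos: [0.435, -0.16, 0.1265]
ee_rot: [3.139, 0.001, 1.639]
wrist_force: [1.4, -0.5, 3.2]
width: 0.0265
finger_force: 30.0
```

Emit:
servo_tool([
  [0.34,0,-0.48,0],
  [0.7,0,-0.92,0],
  [1.12,0,-1.32,0],
  [1.56,0,-1.67,0],
  [2.06,0,-1.97,0],
  [2.56,0,-2.24,0],
  [2.56,0,-2.24,0],
  [2.56,0,-2.24,0],
])

```text
time: 6.0
tool_pos: [0.4329, -0.136, 0.148]
ee_rot: [3.14, 0.005, 1.638]
wrist_force: [2.3, -5.4, -0.9]
width: 0.0257
finger_force: 30.0
```

Run:
```python
from h import *
o=get_obs();print(o['tool_pos'],o['wrist_force'],o['wrist_torque'])
m=camera_model("wrist");w=snapshot("wrist");t=snapshot("top")
a=cv2.resize(t[170:240,345:425],(480,420),interpolation=cv2.INTER_CUBIC)
cv2.imwrite("pics/w4.png",cv2.resize(np.hstack([w[80:360,140:420],cv2.resize(a,(320,280))]),None,fx=1.3,fy=1.3))
```

```text
[ 0.43294465 -0.13599395  0.14797125] [ 2.34608093 -5.38251898 -0.93520441] [-1.201878   -0.44872498 -0.01252667]
```

View pics/w4.png

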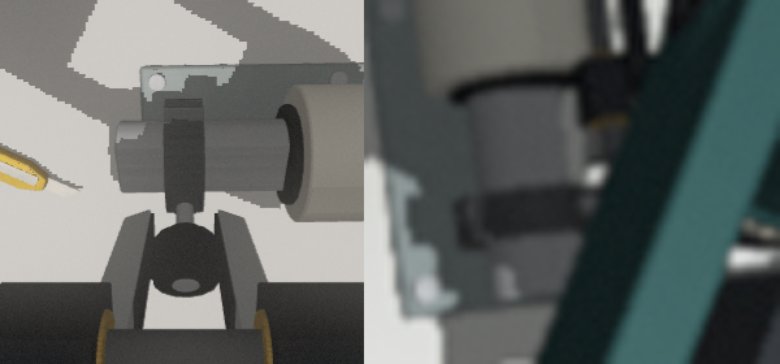

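The knob is gripped, the collar followed the arc, and the lean is now about 0.43. I'll tighten by ratcheting in short strokes around the square grip, starting with +30°.

Emit:
servo_tool([
  [0.02,0,0.04,10],
  [0.04,0,0.08,20],
  [0.05,0,0.11,30],
  [0.05,0,0.11,30],
])

```text
time: 6.6
tool_pos: [0.4344, -0.1331, 0.1466]
ee_rot: [3.138, -0.003, 1.116]
wrist_force: [9.3, -1.2, -2.3]
width: 0.0269
finger_force: 31.1
```

Run:
```python
from h import *
o=get_obs();print(o['tool_pos'],o['wrist_force'],o['wrist_torque'],o['width'],o['ee_rot'])
```

```text
[ 0.43439222 -0.13311864  0.1466068 ] [ 9.25942748 -1.15789258 -2.3222762 ] [-0.03588517 -0.98479664  0.4290275 ] 0.02689736051289661 [ 3.13759177e+00 -2.82008520e-03  1.11569603e+00]
```

Emit:
servo_tool([
  [0,0,0,0],
  [0,0,0,0],
  [0,0,0,-10],
  [0,0,0,-20],
  [0,0,0,-30],
  [0,0,0,-40],
  [0,0,0,-50],
  [0,0,0,-55],
], claw=140)

```text
time: 7.6
tool_pos: [0.4314, -0.1334, 0.1464]
ee_rot: [-3.14, -0.001, 2.078]
wrist_force: [0.8, -0.2, -0.7]
width: 0.0424
finger_force: 0.0
```

Emit:
servo_tool([
  [0,0,0,0],
  [0,0,0,0],
  [0,0,0,0],
  [0.02,0.03,0.04,10],
  [0.04,0.05,0.08,20],
  [0.05,0.06,0.12,30],
  [0.06,0.07,0.16,40],
  [0.06,0.07,0.2,50],
], claw=255)

```text
time: 8.6
tool_pos: [0.4345, -0.1299, 0.1436]
ee_rot: [3.14, -0.007, 1.199]
wrist_force: [7.2, 3.8, -4.7]
width: 0.0249
finger_force: 32.1
```

Run:
```python
from h import *
o=get_obs();print(o['tool_pos'],o['wrist_force'],o['wrist_torque'],o['width'],o['ee_rot'])
```

```text
[ 0.43447819 -0.12991769  0.14360442] [ 7.19802208  3.84434338 -4.69628784] [ 0.93195612 -0.70773374  0.45320819] 0.024916199316100913 [ 3.1401631  -0.00740419  1.1985554 ]
```

Emit:
servo_tool([
  [0,0,0,0],
  [0,0,0,0],
  [0.02,0.2,0,-10],
  [0.02,0.2,0,-20],
  [0.02,0.2,0,-30],
  [0.02,0.2,0,-40],
  [0.02,0.2,0,-50],
  [0.02,0.2,0,-55],
], claw=140)

```text
time: 9.6
tool_pos: [0.4345, -0.1333, 0.1449]
ee_rot: [3.141, 0.0, 2.165]
wrist_force: [0.0, 0.3, 0.8]
width: 0.0427
finger_force: 0.0
```

Run:
```python
from h import *
o=get_obs();print(o['tool_pos'],o['width'],o['ee_rot'])
m=camera_model("wrist");w=snapshot("wrist");t=snapshot("side");cv2.imwrite("pics/w5.png",w)
P=np.array([.431,-.111,.1]);print([proj("side",P+[0.002,-.054*np.sin(.42),.054*np.cos(.42)])])
b=t[130:200,195:275]
cv2.imwrite("pics/w5z.png",np.hstack([cv2.resize(w[60:340,120:440],(457,400)),cv2.resize(b,(343,400),interpolation=cv2.INTER_CUBIC)]))
```

```text
[ 0.43452483 -0.13326279  0.14485994] 0.04271060236280534 [3.14134211e+00 5.19640517e-05 2.16518484e+00]
[array([219.60794198, 138.50208519])]
```

View pics/w5z.png

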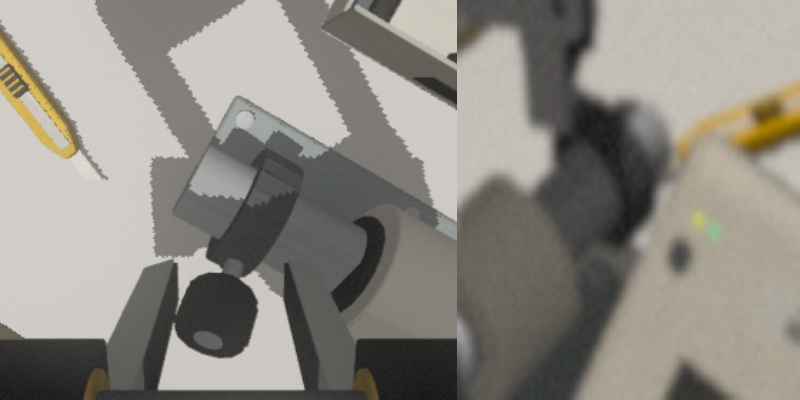

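The knob sits nearer the left finger: top face centre at about (265.6,298), stem foot at about (283,247.6). I'll fix the knob's axis by casting those rays onto the collar's mid plane and onto planes of known height.

Run:
```python
from h import *
m=camera_model("wrist")
ux=np.array([np.cos(.07),np.sin(.07),0]);uy=np.array([-ux[1],ux[0],0])
w=cv2.imread("pics/w5.png");
for uv,r in[((265.6,298),64.5),((283,247.6),43.5)]:
    c,d=ray("wrist",uv,m)
    for b in(.3,.4,.5,.6):
        z=.1+r*np.cos(b)/1e3;p=c+d*(z-c[2])/d[2];q=(p-[.431,-.1108,.1]);print(b,r,np.round([q@ux*1e3,q@uy*1e3,-r*np.sin(b)],1),p.round(4))
```

```text
0.3 64.5 [ -2.2 -33.  -19.1] [ 0.4311 -0.1439  0.1616]
0.4 64.5 [ -1.6 -34.2 -25.1] [ 0.4318 -0.145   0.1594]
0.5 64.5 [ -0.9 -35.6 -30.9] [ 0.4325 -0.1464  0.1566]
0.6 64.5 [ -0.1 -37.4 -36.4] [ 0.4335 -0.1481  0.1532]
0.3 43.5 [ -3.8 -12.8 -12.9] [ 0.4281 -0.1239  0.1416]
0.4 43.5 [ -3.5 -13.3 -16.9] [ 0.4284 -0.1244  0.1401]
0.5 43.5 [ -3.1 -14.  -20.9] [ 0.4289 -0.125   0.1382]
0.6 43.5 [ -2.7 -14.8 -24.6] [ 0.4294 -0.1257  0.1359]
```

Emit:
servo_tool([
  [0,-0.5,0.2,0],
  [0,-0.5,0.2,0],
])

```text
time: 9.95
tool_pos: [0.43, -0.1361, 0.1425]
ee_rot: [-3.141, -0.0, 2.161]
wrist_force: [0.1, 0.6, 0.2]
width: 0.0425
finger_force: 0.0
```

Emit:
servo_tool([
  [0,0,0,0],
  [0,0,0,0],
  [0,0,0,0],
  [0.02,0.02,0.04,10],
  [0.04,0.04,0.08,20],
  [0.05,0.05,0.12,30],
  [0.06,0.06,0.16,40],
  [0.07,0.07,0.2,50],
], claw=255)

```text
time: 10.95
tool_pos: [0.4324, -0.1319, 0.1398]
ee_rot: [3.14, -0.008, 1.287]
wrist_force: [8.9, 6.6, -5.4]
width: 0.0261
finger_force: 32.0
```

Run:
```python
from h import *
o=get_obs();print(o['tool_pos'],o['wrist_force'],o['wrist_torque'],o['width'],o['ee_rot'])
```

```text
[ 0.43238221 -0.13194331  0.13975313] [ 8.94655792  6.58655861 -5.41990713] [ 1.23669577 -0.94059728  0.4650984 ] 0.026089896596164106 [ 3.14005012 -0.00753646  1.28687125]
```

Emit:
servo_tool([
  [0,0,0,10],
  [0,0,0,10],
  [0,0,0,10],
])

```text
time: 11.32
tool_pos: [0.4325, -0.1317, 0.1391]
ee_rot: [-3.141, -0.008, 1.119]
wrist_force: [9.2, 6.2, -7.2]
width: 0.0262
finger_force: 35.7
```

Emit:
servo_tool([
  [0,0,0,0],
  [0,0,0,0],
  [0,0,0,-10],
  [0,0,0,-20],
  [0,0,0,-30],
  [0,0,0,-40],
  [0,0,0,-50],
  [0,0,0,-60],
], claw=140)

```text
time: 12.32
tool_pos: [0.4302, -0.1352, 0.1407]
ee_rot: [-3.141, -0.0, 2.168]
wrist_force: [0.1, 0.2, -0.2]
width: 0.0425
finger_force: 0.0
```

Run:
```python
from h import *
o=get_obs();print(o['tool_pos'],o['width'],o['ee_rot'])
np.save("m6.npy",camera_model("wrist"),allow_pickle=True)
w=snapshot("wrist");cv2.imwrite("pics/w6.png",w)
g=w.max(2)
for f in("pics/w5.png","pics/w6.png"):
    w=cv2.imread(f);g=cv2.GaussianBlur(w,(3,3),0).max(2);mk=(g<55).astype(np.uint8);mk[:150]=0;mk[310:]=0
    n,l,s,c=cv2.connectedComponentsWithStats(mk);print(f,[(s[i].tolist(),c[i].round(1).tolist()) for i in range(1,n) if s[i,4]>150])
```

```text
[ 0.43023526 -0.13518273  0.14074236] 0.04253946764986364 [-3.14073116e+00 -2.83504963e-04  2.16782385e+00]
pics/w5.png [([352, 212, 37, 66, 891], [373.0, 244.6]), ([320, 245, 21, 65, 552], [328.0, 282.7]), ([501, 248, 59, 62, 1694], [537.9, 287.1]), ([241, 252, 58, 50, 1740], [271.0, 274.2]), ([14, 255, 15, 40, 237], [21.6, 274.5]), ([222, 292, 16, 18, 159], [230.0, 301.9]), ([99, 299, 74, 11, 541], [130.2, 305.0]), ([369, 298, 97, 12, 1080], [414.2, 303.7])]
pics/w6.png [([355, 215, 44, 69, 1043], [380.4, 251.2]), ([319, 245, 23, 65, 580], [328.0, 282.6]), ([514, 251, 46, 59, 1380], [540.7, 287.4]), ([259, 254, 50, 54, 1626], [285.9, 275.6]), ([16, 257, 15, 39, 214], [23.3, 277.2]), ([99, 299, 63, 11, 445], [125.9, 305.1]), ([369, 298, 95, 12, 1077], [414.1, 303.6])]
```

Emit:
servo_tool([
  [0,0,-4,0],
  [-1,-1,-6,10],
  [-1,-1,-6,20],
  [-1,-1,-6,30],
  [-1,-1,-6,30],
  [-1,-1,-6,30],
])

```text
time: 13.12
tool_pos: [0.4277, -0.1489, 0.2007]
ee_rot: [-3.141, -0.0, 1.64]
wrist_force: [1.0, -0.5, -0.3]
width: 0.0427
finger_force: 0.0
```

Run:
```python
from h import *
o=get_obs();print(o['tool_pos'],o['ee_rot'])
m=camera_model("wrist");np.save("m7.npy",m,allow_pickle=True);w=snapshot("wrist");cv2.imwrite("pics/w7.png",w)
u,v=map(int,proj("wrist",(.433,-.13,.13),m));print(u,v)
c=w[v-90:v+60,u-85:u+115];print(u-85,v-90)
cv2.imwrite("pics/w7z.png",cv2.convertScaleAbs(cv2.resize(c,None,fx=4,fy=4,interpolation=cv2.INTER_CUBIC),alpha=1.8))
```

```text
[ 0.42770276 -0.14889167  0.20067359] [-3.14120160e+00 -7.22272383e-05  1.64012201e+00]
292 202
207 112
```

View pics/w7z.png

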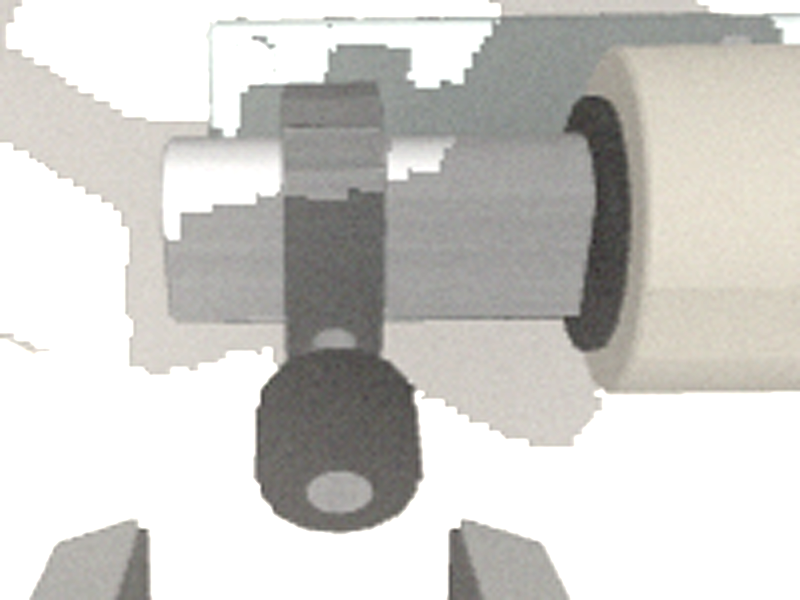

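A clear view. The knob's top dot is at about (292,235), the shaft's silhouette edges are at rows 146.3 and 192 (columns 255–345), and the collar centre is at column 290.5. I'll compute the lean from these.

Run:
```python
from h import *
m=np.load("m7.npy",allow_pickle=True).item()
ux=np.array([np.cos(.07),np.sin(.07),0]);uy=np.array([-ux[1],ux[0],0])
def yz(uv):
    c,d=ray("wrist",uv,m);a=np.array([d@uy,d[2]]);return np.array([c@uy,c[2]]),a/np.linalg.norm(a)
c,d1=yz((320,146.3));_,d2=yz((320,192));b=d1+d2;b/=np.linalg.norm(b)
half=np.arccos(d1@d2)/2;D=.018/np.sin(half);ax=c+b*D;print("axis",ax,"by z=.1",c+b*(.1-c[1])/b[1])
ax=c+b*(.1-c[1])/b[1]
_,k=yz((292,235))
for r in(.060,.062,.064,.066,.068):
    q=c-ax;B=q@k;t=-B-np.sqrt(B*B-q@q+r*r);p=q+k*t;print(r,p,np.arctan2(-p[0],p[1]))
# collar outer silhouette check: rows
for rr in(133,137):pass
P,d=ray("wrist",(290.5,160),m);P=P+d*(.127-P[2])/d[2];print("collar",P, "axis pt",P@ux*ux+ax[0]*uy)
```

```text
axis [-0.14115859  0.09771414] by z=.1 [-0.14080904  0.1       ]
0.06 [-0.03816142  0.04630017] 0.6893343285755617
0.062 [-0.03689126  0.04983006] 0.6372909092007862
0.064 [-0.03571082  0.05311062] 0.5919514475279026
0.066 [-0.03459728  0.05620523] 0.5517768453052
0.068 [-0.03353574  0.05915534] 0.5157330618521235
collar [ 0.42934294 -0.10028297  0.127     ] axis pt [ 0.43009428 -0.11099886  0.        ]
```

Run:
```python
from h import *
ux=np.array([np.cos(.07),np.sin(.07),0]);uy=np.array([-ux[1],ux[0],0])
E0=np.array([.399,-.113,.1])
w=cv2.imread("pics/w2.png").max(2).astype(float);m=np.load("m2.npy",allow_pickle=True).item()
pts=[]
for u in range(249,270):
    col=w[398:413,u];g=np.diff(col);i=g.argmax()
    if g[i]>25:
        a,b=col[max(i-1,0)],col[min(i+2,14)];t=(a+b)/2;j=i+(t-col[i])/(col[i+1]-col[i]);pts.append((u,398+j))
pts=np.array(pts);print(pts.round(1).tolist())
P=[]
for uv in pts:
    c,d=ray("wrist",uv,m);p=c+d*(((E0-c)@ux)/(d@ux))-E0;P.append([p@uy*1e3,p[2]*1e3])
P=np.array(P);k=np.polyfit(P[:,0],P[:,1],1);print("flat",np.arctan(k[0]),k[1]*np.cos(np.arctan(k[0])),np.std(P[:,1]-np.polyval(k,P[:,0])))
```

```text
[]Traceback (most recent call last):
  File "<stdin>", line 14, in <module>
IndexError: too many indices for array: array is 1-dimensional, but 2 were indexed
```

Run:
```python
from h import *
ux=np.array([np.cos(.07),np.sin(.07),0]);uy=np.array([-ux[1],ux[0],0])
E0=np.array([.399,-.113,.1])
w=cv2.imread("pics/w2.png").max(2).astype(float);m=np.load("m2.npy",allow_pickle=True).item()
print(w[398:414,248:272:3].T.astype(int))
pts=[]
for u in range(249,268):
    col=w[398:412,u]
    i=np.where((col[:-1]<95)&(col[1:]>=95))[0]
    if len(i): i=i[0];pts.append((u,398+i+(95-col[i])/(col[i+1]-col[i])))
pts=np.array(pts);print(pts.round(1).tolist())
P=[]
for uv in pts:
    c,d=ray("wrist",uv,m);p=c+d*(((E0-c)@ux)/(d@ux))-E0;P.append([p@uy*1e3,p[2]*1e3])
P=np.array(P);k=np.polyfit(P[:,0],P[:,1],1);print("flat",np.arctan(k[0]),k[1]*np.cos(np.arctan(k[0])),np.std(P[:,1]-np.polyval(k,P[:,0])))
```

```text
[[ 72  77  76  76  88 101 104 120 133 134 133 136 134 135 132 134]
 [ 71  72  73  74  68  68  77  97 121 134 136 135 134 135 138 137]
 [ 67  67  66  63  70  72  74  75  99 117 132 135 136 128 105  72]
 [ 67  64  64  63  67  71  71  72  77  95 117 133 136 132 107  68]
 [ 70  67  63  66  66  59  66  74  71  77  96 120 134 133 109  69]
 [ 71  66  67  65  61  63  64  68  70  76  73  95 116 126 106  70]
 [ 74  69  68  69  68  63  63  65  66  72  72  76  87 105  97  70]
 [ 70  71  73  71  73  67  64  65  65  69  68  68  76  85  82  68]]
[[249.0, 404.1], [250.0, 404.6], [251.0, 404.9], [252.0, 405.2], [253.0, 405.5], [254.0, 405.8], [255.0, 406.2], [256.0, 406.6], [257.0, 407.0], [258.0, 407.3], [259.0, 407.6], [260.0, 407.9], [261.0, 408.3], [262.0, 408.6], [263.0, 409.0], [264.0, 409.5], [265.0, 409.8], [266.0, 410.4], [267.0, 410.8]]
flat 0.39917540923445 10.566689904176746 0.06946467664876137
```

Emit:
servo_tool([
  [0.8,0.5,3,0],
  [0.8,0.5,6.1,0],
  [0.8,0.5,6.1,0],
  [0.8,0.5,6.1,0],
])

```text
time: 13.68
tool_pos: [0.4328, -0.1408, 0.1409]
ee_rot: [3.14, 0.001, 1.639]
wrist_force: [-0.1, 0.3, -0.0]
width: 0.0421
finger_force: 0.0
```

Emit:
servo_tool([
  [0,0,0,0],
  [0,0,0,0],
  [0,0,0,0],
  [0.3,0,-0.2,0],
  [0.6,0,-0.36,0],
  [0.9,0,-0.5,0],
  [1.0,0,-0.52,0],
  [1.0,0,-0.52,0],
], claw=255)

```text
time: 14.68
tool_pos: [0.4326, -0.1336, 0.145]
ee_rot: [3.14, 0.007, 1.637]
wrist_force: [4.7, -7.8, -3.8]
width: 0.026
finger_force: 30.0
```

Run:
```python
from h import *
o=get_obs();print(o['tool_pos'],o['wrist_force'],o['width'])
```

```text
[ 0.43257484 -0.13363649  0.14495199] [ 4.74859042 -7.84123747 -3.84457381] 0.02603463650092491
```

Emit:
servo_tool([
  [0.0,0,0.04,10],
  [0.0,0,0.08,20],
  [0.0,0,0.1,25],
  [0,0,0.1,25],
])

```text
time: 15.18
tool_pos: [0.4316, -0.1309, 0.1443]
ee_rot: [3.141, 0.001, 1.204]
wrist_force: [2.2, -2.4, 2.4]
width: 0.0275
finger_force: 30.0
```

Emit:
servo_tool([
  [0,0,0,0],
  [0,0,0,0],
  [0,0,0,-10],
  [0,0,0,-20],
  [0,0,0,-30],
  [0,0,0,-40],
  [0,0,0,-50],
  [0,0,0,-50],
], claw=140)

```text
time: 16.18
tool_pos: [0.4311, -0.1302, 0.1435]
ee_rot: [-3.141, -0.001, 2.073]
wrist_force: [-0.4, 0.3, -0.1]
width: 0.0423
finger_force: 0.0
```

Emit:
servo_tool([
  [0,0,0,0],
  [0,0,0,0],
  [0,0,0,0],
  [0,0,0.04,10],
  [0,0,0.08,20],
  [0,0,0.12,30],
  [0,0,0.16,40],
  [0,0,0.2,50],
], claw=255)

```text
time: 17.18
tool_pos: [0.4316, -0.1292, 0.1417]
ee_rot: [-3.14, -0.002, 1.198]
wrist_force: [2.4, 3.9, 0.5]
width: 0.0277
finger_force: 30.0
```

Run:
```python
from h import *
o=get_obs();print(o['tool_pos'],o['wrist_force'],o['wrist_torque'],o['width'])
```

```text
[ 0.43155969 -0.12924993  0.14171377] [2.35580011 3.91842837 0.52656118] [0.8092523  0.66518301 0.43912427] 0.02766910629065485
```

Emit:
servo_tool([
  [0,0,0,0],
  [0,0,0,0],
  [0,0,0,-10],
  [0,0,0,-20],
  [0,0,0,-30],
  [0,0,0,-40],
  [0,0,0,-50],
  [0,0,0,-50],
], claw=140)

```text
time: 18.18
tool_pos: [0.4313, -0.1308, 0.1419]
ee_rot: [-3.141, -0.0, 2.073]
wrist_force: [-0.5, -0.0, 0.9]
width: 0.0422
finger_force: 0.0
```

Emit:
servo_tool([
  [0,0,0,0],
  [0,0,0,0],
  [0,0,0,0],
  [0,0,0,10],
  [0,0,0,20],
  [0,0,0,30],
  [0,0,0,40],
  [0,0,0,50],
], claw=255)

```text
time: 19.18
tool_pos: [0.4315, -0.1298, 0.1414]
ee_rot: [-3.14, -0.001, 1.198]
wrist_force: [1.7, 2.3, -0.8]
width: 0.0277
finger_force: 30.0
```

Emit:
servo_tool([
  [0,0,0,0],
  [0,0,0,0],
  [0,0,-5,0],
  [-1,-1,-6,-10],
  [-1,-1,-6,-20],
  [-1,-1,-6,-25],
  [-1,-1,-6,-25],
  [-1,-1,-6,-25],
], claw=140)

```text
time: 20.18
tool_pos: [0.4185, -0.1363, 0.2018]
ee_rot: [-3.141, -0.0, 1.638]
wrist_force: [0.1, 0.9, -0.3]
width: 0.0429
finger_force: 0.0
```

```bash
cat > look.py <<'E'
from h import *
import sys
o=get_obs();print(o['tool_pos'].round(4),o['ee_rot'].round(3))
m=camera_model("wrist");w=snapshot("wrist");cv2.imwrite("pics/%s.png"%sys.argv[1],w);np.save("mm.npy",m,allow_pickle=True)
A=np.array([.430,-.111,.1]);ux=np.array([np.cos(.07),np.sin(.07),0]);uy=np.array([-ux[1],ux[0],0])
P=lambda b,r:A-r*np.sin(b)*uy+[0,0,r*np.cos(b)]
def dot(w,m):
    e=proj("wrist",P(.45,.0625),m);u,v=map(int,e)
    g=cv2.GaussianBlur(w,(3,3),0).max(2);r=g[v-22:v+23,u-18:u+19]
    # light dot enclosed by the black knob
    mk=(r>48).astype(np.uint8);n,l,s,c=cv2.connectedComponentsWithStats(mk)
    return e,[(s[i].tolist(),(c[i]+[u-18,v-22]).round(1).tolist()) for i in range(1,n) if s[i,4]>15]
print(dot(w,m))
if len(sys.argv)>2: print(dot(cv2.imread("pics/w7.png"),np.load("m7.npy",allow_pickle=True).item()))
E
python3 look.py w8 x
```

```text
[ 0.4185 -0.1363  0.2018] [-3.141 -0.     1.638]
(array([303.56308329, 242.54057808]), [([0, 0, 37, 45, 1665], [303.0, 242.0])])
(array([291.17953521, 224.25459698]), [([0, 0, 37, 45, 1591], [290.6, 224.8])])
```

Run:
```python
import cv2,numpy as np
w=cv2.GaussianBlur(cv2.imread("pics/w7.png"),(3,3),0).max(2);print(w[185:255:2,292])
w=cv2.GaussianBlur(cv2.imread("pics/w8.png"),(3,3),0).max(2)
for u in(298,303,306):print(u,w[190:275:2,u])
print(w[[235,240,245,250,255],270:340:3])
```

```text
[ 57  57  57  58  63  87  91  61  47  49  50  51  52  53  54  53  55  55
  54  56  56  58  71  95  95  94  95  90  64  65 131 194 194 195 195]
298 [ 60  60  59  59  61  60  59  59  50  48  50  51  51  51  55  56  54  55
  57  55  56  59  63  90  97  97  96  80  64  63  68 162 195 195 195 194
 194 194 195 195 194 195 195]
303 [ 59  61  60  60  59  55  59  55  48  49  49  49  50  51  50  53  54  53
  56  58  58  59  88  97  97  97  97  98  71  61  65 149 194 194 194 194
 194 194 194 194 194 194 194]
306 [ 60  57  57  58  57  56  57  58  50  47  48  49  49  49  52  53  53  54
  55  56  54  56  86  99  96  95  97  92  65  61  67 165 194 194 194 194
 194 194 194 194 194 195 193]
[[195 196 195 195 162  62  62  61  59  66  92  97  98  84  56  54  54  55
  124 193 193 193 193 193]
 [196 195 195 195 178  65  61  63  62  97  97  97  95  96  73  57  58  65
  185 192 193 193 194 193]
 [195 195 195 195 195 188  77  65  64  64  76  88  78  64  60  61  58  64
   94  95  93 106 140 179]
 [196 195 195 194 195 195 195 179 122  77  66  65  67  80 138 183 160  60
   83  94  95  94  94  95]
 [196 196 195 195 196 196 195 194 195 194 195 194 194 194 194 194 156  60
   63  93  95  95  96  94]]
```

Emit:
servo_tool([
  [-6,1,0,0],
  [-8,1,0,0],
  [-8,1,0,0],
  [-8,1,0,0],
])

```text
time: 20.72
tool_pos: [0.4339, -0.2146, 0.2019]
ee_rot: [-3.141, -0.001, 1.639]
wrist_force: [-0.5, 0.5, 0.3]
width: 0.0423
finger_force: 0.0
```

```bash
cp mm.npy m8.npy
cat > look.py <<'E'
from h import *
from scipy.optimize import least_squares
import sys
A=np.array([.430,-.111,.1]);ux=np.array([np.cos(.07),np.sin(.07),0]);uy=np.array([-ux[1],ux[0],0])
P=lambda b,r:A-r*np.sin(b)*uy+[0,0,r*np.cos(b)]
def dot(w,m):
    e=proj("wrist",P(.45,.0625),m);u,v=map(int,e);y0=max(v-30,0)
    g=cv2.GaussianBlur(w,(3,3),0).max(2);r=g[y0:v+30,u-25:u+26]
    n,l,s,c=cv2.connectedComponentsWithStats(((r>78)&(r<120)).astype(np.uint8))
    k=[i for i in range(1,n) if 60<s[i,4]<400 and s[i,2]<26 and s[i,3]<26 and s[i,4]>.55*s[i,2]*s[i,3]]
    i=min(k,key=lambda i:abs(c[i]-[25,30]).sum()); print(e.round(1),[(s[j].tolist(),(c[j]+[u-25,y0]).round(1).tolist()) for j in k])
    return c[i]+[u-25,y0]
def lean(uv,m):
    c,d=ray("wrist",uv,m);c=np.array([(c-A)@uy,c[2]-.1]);k=np.array([d@uy,d[2]]);k/=np.linalg.norm(k)
    for r in(.0605,.0615,.0625,.064,.066):
        B=c@k;p=c+k*(-B-np.sqrt(B*B-c@c+r*r));print(r,round(np.arctan2(-p[0],p[1]),3),end="; ")
    print()
def tri(uvs,ms):
    M=0;b=0
    for uv,m in zip(uvs,ms):
        c,d=ray("wrist",uv,m);d/=np.linalg.norm(d);Q=np.eye(3)-np.outer(d,d);M=M+Q;b=b+Q@c
    p=np.linalg.solve(M,b);q=p-A;y,z=q@uy,q[2];print("tri",p.round(4),"x",q@ux,"r",np.hypot(y,z),"lean",np.arctan2(-y,z))
E
python3 - <<'E'
from look import *
m9=camera_model("wrist");w9=snapshot("wrist");cv2.imwrite("pics/w9.png",w9);np.save("m9.npy",m9,allow_pickle=True)
m8=np.load("m8.npy",allow_pickle=True).item();m7=np.load("m7.npy",allow_pickle=True).item()
print("w7");lean(dot(cv2.imread("pics/w7.png"),m7),m7)
d8=dot(cv2.imread("pics/w8.png"),m8);lean(d8,m8);d9=dot(w9,m9);lean(d9,m9);tri([d8,d9],[m8,m9])
E
```

```text
w7
[291.2 224.3] [([36, 0, 15, 20, 200], [310.0, 200.7]), ([18, 36, 16, 10, 135], [291.4, 234.6])]
0.0605 0.667; 0.0615 0.641; 0.0625 0.618; 0.064 0.585; 0.066 0.545; 
[303.6 242.5] [([18, 22, 16, 12, 153], [303.6, 239.4])]
0.0605 0.435; 0.0615 0.419; 0.0625 0.403; 0.064 0.381; 0.066 0.354; Traceback (most recent call last):
  File "<stdin>", line 5, in <module>
  File "look.py", line 11, in dot
    i=min(k,key=lambda i:abs(c[i]-[25,30]).sum()); print(e.round(1),[(s[j].tolist(),(c[j]+[u-25,y0]).round(1).tolist()) for j in k])
ValueError: min() iterable argument is empty
```

Run:
```python
from look import *
m=np.load("m9.npy",allow_pickle=True).item();e=proj("wrist",P(.42,.0613),m);u,v=map(int,e);print(u,v)
g=cv2.GaussianBlur(cv2.imread("pics/w9.png"),(3,3),0).max(2);print(g[v-22:v+22:2,u-22:u+23:2])
```

```text
289 115
[[158 118  59  49  47  50  50  50  52  48  44  46  48  45  44  45  46  43
   41  42  62  90  90]
 [156  83  49  49  51  48  49  47  53  54  59  61  58  53  50  45  47  45
   42  42  52  88 130]
 [156  77  51  50  54  51  56  59  60  59  56  55  54  53  54  52  51  45
   41  42  40  59 128]
 [151  71  51  51  50  56  58  56  54  51  50  52  51  49  50  51  50  49
   45  43  45  43  82]
 [ 96  57  52  50  56  57  54  52  52  53  52  51  50  51  48  48  49  48
   48  43  43  44  72]
 [ 76  57  55  57  57  54  55  52  53  54  52  50  51  51  51  51  49  48
   50  48  43  43  63]
 [ 65  54  55  56  56  54  54  54  53  52  53  50  51  50  50  49  49  50
   48  47  44  43  51]
 [ 69  54  56  55  54  55  54  54  55  60  77  84  82  65  50  48  49  47
   50  48  47  44  51]
 [ 65  55  57  56  54  55  53  54  80 134 154 159 157 144  97  52  49  48
   48  47  47  45  50]
 [ 67  55  57  55  56  56  56  73 140 156 157 157 156 156 153  96  49  49
   47  47  47  47  52]
 [ 76  56  56  55  57  56  59 114 155 155 155 155 154 154 155 137  59  48
   46  47  48  47  48]
 [119  57  56  56  56  56
[... 342 characters left out ...]
 49  48  46  78 145]
 [185 143  62  56  56  56  55  56  83 136 156 157 154 140  97  53  48  49
   50  49  47  92 151]
 [162 157  86  57  55  55  54  56  56  65  78  88  79  61  50  50  49  50
   48  52  85 134 152]
 [155 154 109  61  57  55  54  53  53  54  54  53  51  52  51  53  49  48
   50  80 142 149 148]
 [128 128 129 111  72  55  57  54  56  53  54  52  54  51  50  52  52  52
   64 113 131 135 134]
 [171 171 174 176 163 105  59  56  54  54  53  51  51  51  52  54  77 126
  163 178 181 185 185]
 [193 193 193 193 193 185 145 117  79  58  55  56  56  53  68 128 179 192
  192 191 192 192 192]
 [193 192 193 193 193 193 192 193 181 157 136 158 161 161 169 189 192 192
  192 192 192 192 192]]
```

Run:
```python
from look import *
m8,m9=[np.load(f,allow_pickle=True).item() for f in("m8.npy","m9.npy")]
lean((289.2,116.4),m9);tri([(303.6,239.4),(289.2,116.4)],[m8,m9])
```

```text
0.0605 0.436; 0.0615 0.429; 0.0625 0.421; 0.064 0.411; 0.066 0.398; 
tri [ 0.4319 -0.1365  0.1547] x 0.00012596149040833553 r 0.060362891829674165 lean 0.43736754723542404
```

The knob's top dot triangulates to a radius of 60.4 mm (61.25 expected when tight) and a lean of about 0.43. The flat measured 0.40, so it's nearly square and nearly tight. Two more tightening strokes, aimed at 0.40, will make sure.

Emit:
servo_tool([
  [6,0.3,0,-10],
  [8.4,0.3,0,-20],
  [8.4,0.3,2,-25],
  [8.4,0.3,6,-25],
  [8.4,0.3,6,-25],
  [8.4,0.3,6,-25],
])

```text
time: 21.52
tool_pos: [0.4319, -0.1311, 0.1434]
ee_rot: [3.14, 0.001, 2.076]
wrist_force: [0.1, -0.2, 0.4]
width: 0.0422
finger_force: 0.0
```

Emit:
servo_tool([
  [0,0,0,0],
  [0,0,0,0],
  [0,0,0,0],
  [0,0,0,10],
  [0,0,0,20],
  [0,0,0,30],
  [0,0,0,40],
  [0,0,0,50],
], claw=255)

```text
time: 22.52
tool_pos: [0.4309, -0.1299, 0.1415]
ee_rot: [-3.139, -0.003, 1.199]
wrist_force: [5.2, 4.1, -3.9]
width: 0.0278
finger_force: 30.0
```

Emit:
servo_tool([
  [0,0,0,0],
  [0,0,0,0],
  [0,0,0,-10],
  [0,0,0,-20],
  [0,0,0,-30],
  [0,0,0,-40],
  [0,0,0,-50],
  [0,0,0,-50],
], claw=140)

```text
time: 23.52
tool_pos: [0.431, -0.1316, 0.1418]
ee_rot: [-3.141, -0.0, 2.073]
wrist_force: [-0.2, -0.3, -0.4]
width: 0.0427
finger_force: 0.0
```

Emit:
servo_tool([
  [0,0,0,0],
  [0,0,0,0],
  [0,0,0,0],
  [0,0,0,10],
  [0,0,0,20],
  [0,0,0,30],
  [0,0,0,40],
  [0,0,0,50],
], claw=255)

```text
time: 24.52
tool_pos: [0.4307, -0.1307, 0.1419]
ee_rot: [-3.139, -0.0, 1.198]
wrist_force: [4.6, 2.5, -4.8]
width: 0.0274
finger_force: 30.0
```

Emit:
servo_tool([
  [0,0,0,0],
  [0,0,0,0],
  [0,0,-5,0],
  [-1,0,-6,-10],
  [-1,0,-6,-20],
  [-1,0,-6,-25],
  [-1,0,-6,-25],
  [-1,0,-6,-25],
], claw=140)

```text
time: 25.52
tool_pos: [0.4275, -0.1409, 0.2018]
ee_rot: [-3.141, -0.0, 1.638]
wrist_force: [-0.1, -0.1, -0.1]
width: 0.0425
finger_force: 0.0
```

Run:
```python
from look import *
m=camera_model("wrist");w=snapshot("wrist");cv2.imwrite("pics/w10.png",w);np.save("m10.npy",m,allow_pickle=True)
d=dot(w,m);lean(d,m)
```

```text
[290.4 235.3] [([18, 21, 16, 13, 159], [290.5, 232.2])]
0.0605 0.436; 0.0615 0.421; 0.0625 0.406; 0.064 0.384; 0.066 0.358;
```

Emit:
servo_tool([
  [-6,1,0,0],
  [-8,1,0,0],
  [-8,1,0,0],
  [-8,1,0,0],
])

```text
time: 26.08
tool_pos: [0.443, -0.219, 0.2019]
ee_rot: [-3.141, -0.001, 1.639]
wrist_force: [0.4, 0.8, 0.4]
width: 0.0425
finger_force: 0.0
```

Run:
```python
from look import *
m=camera_model("wrist");w=snapshot("wrist");cv2.imwrite("pics/w11.png",w);np.save("m11.npy",m,allow_pickle=True)
m0=np.load("m10.npy",allow_pickle=True).item();d0=dot(cv2.imread("pics/w10.png"),m0)
u,v=map(int,proj("wrist",P(.41,.0613),m));r=cv2.GaussianBlur(w,(3,3),0).max(2)[v-14:v+15,u-16:u+17]
n,l,s,c=cv2.connectedComponentsWithStats((r>100).astype(np.uint8));print(s.tolist())
i=1+s[1:,4].argmax();d=c[i]+[u-16,v-14];print(d);lean(d,m);tri([d0,d],[m0,m])
```

```text
[290.4 235.3] [([18, 21, 16, 13, 159], [290.5, 232.2])]
[[0, 0, 33, 29, 696], [8, 8, 18, 18, 261]]
[274.60536398 107.1954023 ]
0.0605 0.431; 0.0615 0.424; 0.0625 0.418; 0.064 0.408; 0.066 0.396; 
tri [ 0.4319 -0.1362  0.1555] x 9.69328391975333e-05 r 0.06103544490178913 lean 0.4277045371551747
```

The lean (0.42–0.43) and radius (61.0 mm against 61.25) didn't change over the two extra strokes, so the screw is tight on the flat. The gripper is clear, so I'm handing in.

```bash
python3 -c "
from bench import *
print(close_job())"
```

```text
the job is handed in; nothing more can be done
None
```

I turned the collar to about 0.03 rad from square on the flat, screwed the thumbscrew in until two further strokes moved it no deeper, and let go; the job was handed in at about 26 s of the 72 s allowed.

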